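Zero the cup counter by exact clicks

TASK

New guests are sitting down, so set the cup counter to its start: with a fingertip, flick the toothed wheel round at the counter's open front, clockwise as seen from above, as many clicks as it needs until the brass arrow on its hub rests exactly at the fixed pointer at the back, without ever running past it. Only push the teeth; pick nothing up and leave the cups and everything else standing where they are.

Things in the scene. Friction and masses are not known exactly. Their poses are not given: they have to be found in the camera images.
- counter_axis (a point): cup counter: wooden block, 170 x 170 mm, base 18 mm thick, fixed to the table; in it a flat aluminium wheel with 8 teeth on an upright axis. Point on the axis, 30 mm above the table, half-way up the teeth. x points to the fixed pointer at the back, -x to the open front (roughly towards the robot), z up. Clockwise from above moves the front teeth from -y to +y
- front_gap (a point): fixed point in the counter's open front, 58 mm from the axis (-x by 53.6, -y by 22.2 mm), 30 mm above the table; same axes. At every click position it lies midway between the tooth that points straight to -x and the next one on its -y side. The front half (x < 0) is open from above; only the base (top at 18 mm) is underneath
- pointer (a point): tip of the fixed pointer, a dark steel arrowhead on the counter's cover, 38 mm from the axis on its +x side, top 52 mm above the table. The cover, 42 to 48 mm above the table, hides the teeth of the back half (x > 0). The black hub dial (62 mm across, top at 50 mm) turns with the wheel and bears a brass arrow from its centre to its rim
- tooth (a point): on the wheel, turns with it: outer end of the tooth that lies under the brass arrow, radius 62 mm, 30 mm above the table. All 8 teeth are straight radial bars 10 mm wide with round ends, 45 degrees apart, from the hub (radius 34 mm) to radius 62 mm, between 22 and 38 mm above the table
- wheel (a joint): wheel angle, rad, growing clockwise from above; 0 with the arrow at the pointer; a click is 0.785. Starts at rest 2, 3 or 4 clicks short: about -1.57, -2.36 or -3.14. A spring detent holds each click: about 3 N at a tooth's end push it out; past half a click the wheel snaps on by itself to the next position, before that it springs back
- cup_a: small white handle-less coffee cup, 72 mm across the rim, 52 mm high, standing close to the counter on its left (+y) side; origin at the centre of its underside
- cup_b: the same kind of cup, close to the counter on its right (-y) side; origin at the centre of its underside
- cup_c: the same kind of cup, behind the counter; origin at the centre of its underside
- cup_d: the same kind of cup, left of the counter; origin at the centre of its underside
- trivet: wooden ring lying flat, 124 mm outside, 96 mm inside, 22 mm high; origin at the centre of its underside
- sugar_pot: lidded terracotta sugar pot, 92 mm across, 88 mm high; origin at the centre of its underside
- spoon: steel spoon lying flat, 140 mm long; origin on its underside
- coffee_pot: black round-bellied coffee pot with narrow neck, handle and spout, 140 mm across the belly, 210 mm high; origin at the centre of its underside

How it is judged:
By the outcome, as a careful person would: the job done as asked, in the order asked, and still so for the second after the job is handed in, with the robot touching nothing.
It also fails if it takes over 61 s, if anything falls off the work surface, if the arm or the gripper's body presses on something with over 40 N, if the wrist force passes 120 N, or if a joint passes its speed limit or range.

ROBOT

A 6-joint arm with a two-finger parallel gripper is mounted at the origin on the work surface. World frame = base frame: x ahead of the robot, y to its left, z up, the work surface at z = 0. Lengths are in m, angles in rad, forces in N, time in s.
With the tool pointing down it reaches from about 0.375 to 0.9 m from the base axis. Payload 3.1 kg.
Tool frame: the origin (TCP) lies midway between the tips of the shut fingers; the grasp point (between the pads) lies 19 mm behind it; z points along the fingers, y is the line along which they close (so a half turn about z gives the same grasp; the last joint's range is limited). The gripper opens to 87 mm and grips with 3 to 60 N. Pads are 19 mm wide; open, the fingers measure 117 mm over their backs; the gripper's body (75 mm by 190 mm) begins 51 mm behind the grasp point.
Start: joints at [-0.178, 0.527, 1.433, -0, 1.181, -0.178], TCP at [0.625, 0, 0.196] pointing down, gripper open.
Joint ranges: [-3.08, 3.08], [-0.75, 2.2], [0.22, 2.44], [-1.43, 4.57], [0, 2.65], [-2.85, 2.85]. Speed limits (rad/s): [2.79, 2.79, 3.14, 3.14, 3.14, 3.14].

INTERFACE

Orientations are given as a rotation vector (axis times angle).
In Python, from cell import read_state, get_image, close_job, boxes_of, silhouettes, spot_point gives the robot as it stands.
- The arm moves only by the shell command python3 -m pendant 'ROWS' [OPENING] [FORCE]. ROWS is JSON, a list of rows, each an object of numbers: "dx", "dy", "dz": the shift along the tool's x, y, z in cm; "wx", "wy", "wz": the turn, a rotation vector about the tool's x, y, z in rad. A call has exactly 5 rows; each row shifts and turns the commanded pose from where the row before left it, along the tool's axes as they then stand; what a row does not reach is not made up. A row lasts 1/8 s, in which the tool goes at most 62.5 mm and 10.7 degrees, less where a joint would pass 70% of its speed; a pose out of reach is approached as far as the arm can. A call is refused whole if a number of a shift passes 6.25 or a number of a turn 0.188, either way. A call with a gripper value outside its range is refused whole. OPENING is the closure, from 0 (fully open) to 1 (shut), set as the call begins (- or left out, the last holds). The fingers move at their own pace and stop on an object; FORCE is the grip in N (left out, the last holds). Time passes only in rows, so rows that do not move let the fingers close, or fill a call up. It gives the time, the measured TCP pose, the force, the opening and the grip force at its end, in the units of the state.
- read_state(): the state, without advancing time (a new reading comes with each control period).
- get_image(name): name is "scene" or "side" or "wrist"; returns a dict with "pixels" (420x560x3 uint8, blue, green, red), "intrinsics" (3x3 intrinsics, pixels), "dist_coeffs" ([k1, k2, p1, p2, k3] as OpenCV has them; the pictures are not rectified), "rvec" (rotation vector, rad) and "tvec" (3), from world to camera coordinates, as OpenCV has them; the wrist camera has in their place "mount" (4x4, takes a point from camera to tool coordinates, whose origin is the TCP and whose axes are the flange's). Camera axes: x right, y down, z forward; pixel columns grow to the right and rows downward; lengths in m; the calibration is good to about 2 mm. A picture is of the moment at which its call begins: read the wrist's pose just before it. There is no depth.
- close_job(): hands the job in; it is judged then, once.
Trained networks look in the newest picture that a camera, given by its name, has taken for a name from the list of things; names that differ only in an ending like _2 or _b are one class to them, and where a whole thing is asked for, a point or a joint stands for the part that bears it (a point fixed in the world has none). Each returns a list of dicts, best first, with "p" (0 to 1); they miss things now and then, are a little off and sometimes report something else, mostly with a low value. They report only what shows in the picture. A call takes as long as a camera call.
- boxes_of(name, camera): "at" ([x, y, z] in m, in world coordinates, good to about 4 mm: the middle of the surface that is visible of it).
- silhouettes(name, camera): "pixels" (420x560 bool, what is visible of it).
- spot_point(name, camera): "at" ([x, y, z] in m, in world coordinates, good to about 4 mm: a listed point, or the origin of a listed thing).
The state is a dict: "t": time; "joint_pos": joint angles; "dq": joint speeds; "effort": joint torques, N m; "tcp_pos": TCP position; "orientation": TCP orientation; "force": force on the tool from outside, world axes, zero at the start; "ft_torque": the same for the moment, N m; "grip_width": opening from 0.0 (shut) to 1.0 (fully open); "gripper_force": force on a finger pad.
Only numpy, scipy, OpenCV 4.12 (cv2) and the standard library are available. Lean on these libraries where they do the work, as an engineer would, in place of code of your own. Each camera call takes 0.05 s, during which the arm holds its last target. There are 200 camera calls.

## Working session

There is one attempt and no reset: what is moved stays moved. The work goes in short steps, Python scripts to look and compute and a shell command to move; the robot and the scene stay as the last step left them, time stands still between calls to the robot, and variables do not carry over. Pictures are saved under pics/ and viewed, at most 10 in all, crops included, and the job is handed in when it is done.

```bash
mkdir -p pics; python3 - <<'E'
from cell import *
import cv2
s=read_state();print(s['t'],s['tcp_pos'],s['orientation'],s['grip_width'])
for c in ['scene','side','wrist']:
    im=get_image(c)['pixels'];cv2.imwrite(f'pics/{c}0.png',im)
    for n in ['counter_axis','front_gap','pointer','tooth','cup_a','coffee_pot','sugar_pot']:
        print(c,n,[([round(float(v),4) for v in d['at']],round(d['p'],2)) for d in spot_point(n,c)[:4]])
print(read_state()['t'])
E
```

```text
0.0 [6.24189742e-01 1.64937019e-04 1.94847844e-01] [-2.22016920e+00 -2.22015753e+00  2.04909594e-03] 0.9969660669667516
scene counter_axis [([0.5377, 0.0982, 0.0275], 0.58), ([0.5545, 0.4061, 0.0008], 0.35)]
scene front_gap [([0.4863, 0.071, 0.0309], 0.61)]
scene pointer [([0.5801, 0.1005, 0.049], 0.64)]
scene tooth [([0.5082, 0.15, 0.0297], 0.95)]
scene cup_a [([0.4034, 0.3256, -0.0014], 0.84), ([0.5546, 0.2496, 0.0017], 0.82), ([0.682, 0.1416, -0.0], 0.8), ([0.5935, -0.036, 0.0046], 0.75)]
scene coffee_pot [([0.5538, 0.4088, 0.0007], 0.83)]
scene sugar_pot [([0.5518, -0.371, 0.0003], 0.9), ([0.558, 0.2504, 0.0014], 0.18)]
side counter_axis [([0.5353, 0.0954, 0.0313], 0.61)]
side front_gap [([0.4845, 0.0716, 0.0321], 0.72)]
side pointer [([0.5742, 0.1017, 0.0545], 0.6)]
side tooth [([0.51, 0.1531, 0.0312], 0.83)]
side cup_a [([0.3967, 0.3245, -0.0012], 0.84), ([0.6861, 0.1413, 0.0009], 0.81), ([0.5584, 0.2474, -0.0009], 0.79), ([0.5943, -0.0403, 0.0011], 0.74)]
side coffee_pot [([0.4013, 0.3233, -0.0007], 0.7), ([0.5518, 0.408, -0.0035], 0.57)]
side sugar_pot [([0.5474, -0.3735, 0.0014], 0.53)]
wrist counter_axis [([0.5381, 0.0976, 0.0329], 0.96)]
wrist front_gap [([0.4865, 0.0721, 0.0341], 0.62)]
wrist pointer []
wrist tooth [([0.5113, 0.1535, 0.0251], 0.61)]
wrist cup_a [([0.6827, 0.1426, 0.001], 0.88), ([0.5996, -0.0379, -0.0008], 0.57)]
wrist coffee_pot []
wrist sugar_pot []
1.2
```

View pics/scene0.png

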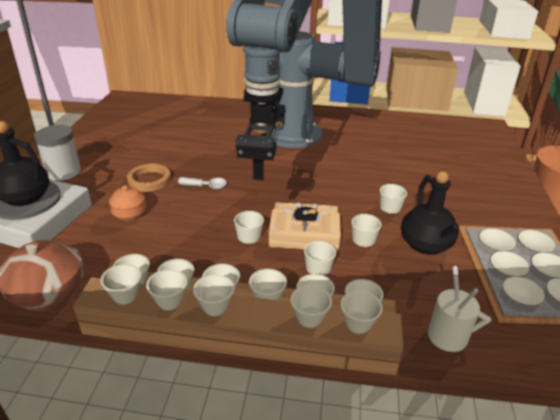

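View pics/wrist0.png

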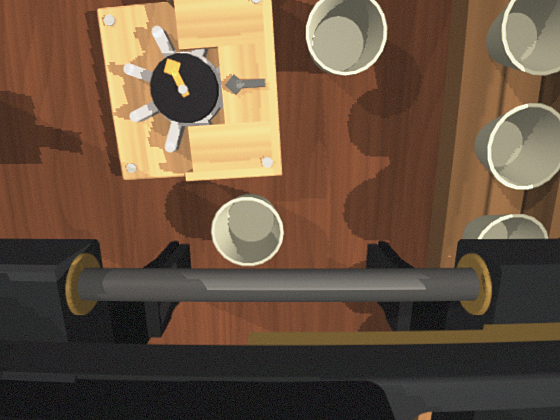

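The wrist picture shows the counter with its hub at about (185,88), the pointer tip at (232,84) and the arrow tip near (172,62). The tooth angles are ambiguous, so I'll rectify the picture to a top view.

```bash
cat > h.py <<'E'
from cell import *
import cv2,numpy as np
def cam(c):
    s=read_state();g=get_image(c)
    if 'mount' in g:
        T=np.eye(4);T[:3,:3]=cv2.Rodrigues(np.array(s['orientation'],float))[0];T[:3,3]=s['tcp_pos']
        W=np.linalg.inv(T@np.array(g['mount']));g['rvec']=cv2.Rodrigues(W[:3,:3])[0];g['tvec']=W[:3,3]
    return g
def proj(g,P):
    return cv2.projectPoints(np.array(P,float).reshape(-1,1,3),np.array(g['rvec'],float),np.array(g['tvec'],float),np.array(g['intrinsics'],float),np.array(g['dist_coeffs'],float))[0].reshape(-1,2)
def ortho(g,z,x0=.44,x1=.64,y0=.0,y1=.2,n=400):
    # right=+x, up=+y, 0.5mm/px
    X,Y=np.meshgrid(np.linspace(x0,x1,n),np.linspace(y1,y0,n))
    m=proj(g,np.stack([X,Y,X*0+z],-1)).astype(np.float32).reshape(n,n,2)
    return cv2.remap(g['pixels'],m[...,0],m[...,1],cv2.INTER_CUBIC)
E
python3 - <<'E'
from h import *
a=cam('wrist');b=cam('scene')
o=np.hstack([ortho(a,.05),ortho(a,.038)])
cv2.imwrite('pics/o1.png',o)
E
```

```text
(no output)
```

View pics/o1.png

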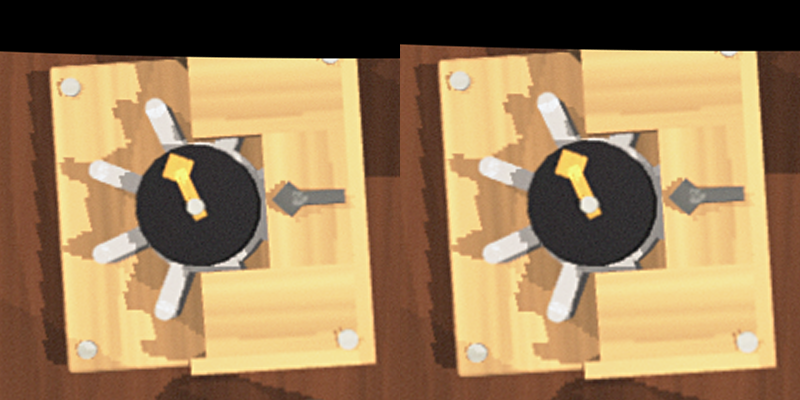

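The top view shows the hub centre at about (.538,.097) and the block axis at about +4°. The arrow's world angle is about 113°, so the teeth look to be mid-click. I'll stage above the front with the fingers shut and look again from close by.

```bash
python3 -m pendant '[{"dx":1.41,"dy":-2.93,"dz":0.8},{"dx":1.41,"dy":-2.93,"dz":0.8},{"dx":1.41,"dy":-2.93,"dz":0.8},{"dx":1.41,"dy":-2.93,"dz":0.8},{"dx":1.41,"dy":-2.93,"dz":0.8,"wz":-0.073}]' 1 20
python3 -m pendant '[{},{},{},{},{}]'
python3 - <<'E'
from h import *
a=cam('wrist');s=read_state();print(s['tcp_pos'],s['orientation'],s['force'],s['grip_width'])
b=cam('scene')
p=proj(b,[[.538,.097,.04]])[0].astype(int)
cr=cv2.resize(b['pixels'][p[1]-50:p[1]+50,p[0]-60:p[0]+60],None,fx=3.3,fy=4,interpolation=3)
cv2.imwrite('pics/o2.png',np.hstack([ortho(a,.05),cr]))
for c in ['wrist','scene','side']:
  for n in ['tooth','counter_axis','pointer','front_gap']:
    print(c,n,[(np.round(d['at'],4),round(d['p'],2)) for d in spot_point(n,c)[:1]])
E
```

```text
[6.24961265e-01 3.22885317e-06 1.95828361e-01] [-2.22145249e+00 -2.22136380e+00  1.00733545e-04] [-0.28479294  0.54904641  0.2364878 ] 1.0018532988239566
wrist tooth [(array([0.5118, 0.1547, 0.0288]), 0.96)]
wrist counter_axis [(array([0.5372, 0.0946, 0.0296]), 0.56)]
wrist pointer [(array([0.5783, 0.0986, 0.0494]), 0.59)]
wrist front_gap [(array([0.4845, 0.0739, 0.0358]), 0.94)]
scene tooth [(array([0.5071, 0.1561, 0.0289]), 0.82)]
scene counter_axis [(array([0.5376, 0.0964, 0.0299]), 0.95)]
scene pointer [(array([0.5765, 0.0991, 0.0513]), 0.58)]
scene front_gap [(array([0.49  , 0.0683, 0.0317]), 0.72)]
side tooth [(array([0.51  , 0.1531, 0.0312]), 0.83)]
side counter_axis [(array([0.5353, 0.0954, 0.0313]), 0.61)]
side pointer [(array([0.5742, 0.1017, 0.0545]), 0.6)]
side front_gap [(array([0.4845, 0.0716, 0.0321]), 0.72)]$[0]: bad value
$[0]: bad value
```

View pics/o2.png

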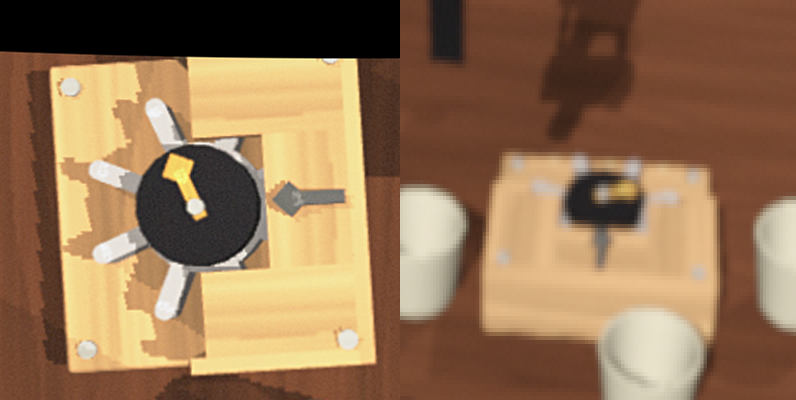

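The move was refused, because every key must be given. The picture confirms the wheel is mid-click: the front teeth are symmetric about the -x direction, at about ±22°. So the free gap is now straight ahead on -x, and I'll go in there instead of at front_gap.

```bash
python3 -m pendant '[{"dx":1.85,"dy":-2.99,"dz":1.5,"wx":0,"wy":0,"wz":0},{"dx":1.85,"dy":-2.99,"dz":1.5,"wx":0,"wy":0,"wz":0},{"dx":1.85,"dy":-2.99,"dz":1.5,"wx":0,"wy":0,"wz":0},{"dx":1.85,"dy":-2.99,"dz":1.5,"wx":0,"wy":0,"wz":0},{"dx":1.85,"dy":-2.99,"dz":1.5,"wx":0,"wy":0,"wz":-0.073}]' 1 20
python3 -m pendant '[{"dx":0,"dy":0,"dz":0,"wx":0,"wy":0,"wz":0},{"dx":0,"dy":0,"dz":0,"wx":0,"wy":0,"wz":0},{"dx":0,"dy":0,"dz":0,"wx":0,"wy":0,"wz":0},{"dx":0,"dy":0,"dz":0,"wx":0,"wy":0,"wz":0},{"dx":0,"dy":0,"dz":0,"wx":0,"wy":0,"wz":0}]'
python3 - <<'E'
from h import *
a=cam('wrist');s=read_state();print(s['t'],s['tcp_pos'],s['orientation'],s['force'],s['grip_width'])
o=ortho(a,.038)
cv2.imwrite('pics/o3.png',np.hstack([cv2.resize(a['pixels'],(533,400)),o])[:,:800] if 0 else np.hstack([cv2.resize(a['pixels'],(400,300)),o[50:350]]))
for c in ['wrist']:
  for n in ['tooth','counter_axis','pointer','front_gap']:
    print(c,n,[(np.round(d['at'],4),round(d['p'],2)) for d in spot_point(n,c)[:1]])
E
```

```text
t: 2.62
tcp_pos: [0.4748, 0.0931, 0.1207]
orientation: [2.136, 2.302, 0.001]
force: [-0.3, 0.7, 0.1]
grip_width: 0.518
gripper_force: 0.0
t: 3.25
tcp_pos: [0.476, 0.0922, 0.121]
orientation: [2.139, 2.3, 0.001]
force: [-0.2, 0.3, -0.5]
grip_width: 0.016
gripper_force: 0.0
3.3 [0.47584116 0.09230099 0.12093589] [2.13925294e+00 2.30027769e+00 4.14838678e-04] [0.47826932 0.7305098  0.11367846] 0.011469670468473088
wrist tooth [(array([0.5097, 0.1536, 0.0276]), 0.8)]
wrist counter_axis [(array([0.5405, 0.095 , 0.031 ]), 0.91)]
wrist pointer [(array([0.5746, 0.0998, 0.0526]), 0.81)]
wrist front_gap [(array([0.4881, 0.0728, 0.0372]), 0.74)]
```

View pics/o3.png

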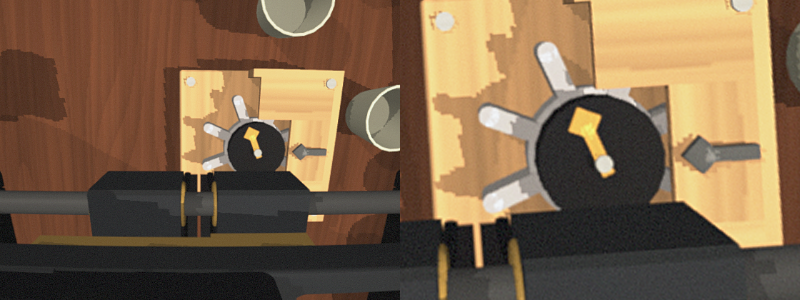

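The fingertip is at about (.476,.092), over the gap between the teeth at about 155° and 200°. Next I descend.

```bash
python3 -m pendant '[{"dx":0,"dy":0,"dz":2.8,"wx":0,"wy":0,"wz":0},{"dx":0,"dy":0,"dz":2.8,"wx":0,"wy":0,"wz":0},{"dx":0,"dy":0,"dz":1.8,"wx":0,"wy":0,"wz":0},{"dx":0,"dy":0,"dz":1.3,"wx":0,"wy":0,"wz":0},{"dx":0,"dy":0,"dz":0.7,"wx":0,"wy":0,"wz":0}]'
python3 -m pendant '[{"dx":0.2,"dy":0,"dz":0,"wx":0,"wy":0,"wz":0},{"dx":0.2,"dy":0,"dz":0,"wx":0,"wy":0,"wz":0},{"dx":0.1,"dy":0,"dz":0,"wx":0,"wy":0,"wz":0},{"dx":0,"dy":0,"dz":0,"wx":0,"wy":0,"wz":0},{"dx":0,"dy":0,"dz":0,"wx":0,"wy":0,"wz":0}]'
python3 - <<'E'
from h import *
a=cam('wrist');s=read_state();print(s['t'],s['tcp_pos'],s['force'])
b=cam('scene')
p=proj(b,[[.52,.097,.04]])[0].astype(int)
cr=cv2.resize(b['pixels'][p[1]-50:p[1]+50,p[0]-60:p[0]+60],(400,300),interpolation=3)
cv2.imwrite('pics/o4.png',np.hstack([cv2.resize(a['pixels'],(400,300)),cr]))
E
```

```text
t: 4.12
tcp_pos: [0.4754, 0.0925, 0.0263]
orientation: [-2.139, -2.301, 0.001]
force: [0.7, -0.3, -0.4]
grip_width: 0.004
gripper_force: 0.0
t: 4.75
tcp_pos: [0.4753, 0.0975, 0.0271]
orientation: [2.139, 2.301, 0.0]
force: [0.0, -0.4, -0.7]
grip_width: 0.005
gripper_force: 0.0
4.8 [0.4752134  0.09750068 0.0269937 ] [-0.16860135 -0.20282887  0.21155375]
```

View pics/o4.png

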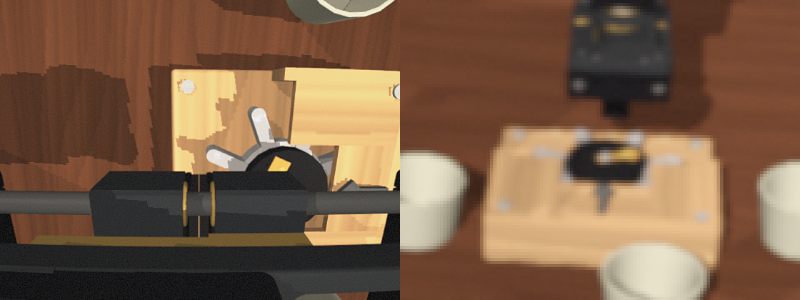

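```bash
python3 - <<'E'
from h import *
b=cam('scene');t=read_state()['tcp_pos'];print(t)
R=lambda x,y:np.array([.5375,.096])+np.array([x*.9973-y*.073,x*.073+y*.9973])
P=[[*R(x,y),.018] for x,y in [(-.085,-.085),(-.085,.085)]]+[[*R(.085,-.085),.048],[*R(.085,.085),.048],t]+[[*R(-.062,-.022),.038],[*R(-.062,.022),.038],[*R(.038,0),.052],[.5375,.096,.05]]
uv=proj(b,P);c=np.array(uv[-1]);k=7
im=cv2.resize(b['pixels'][int(c[1])-42:int(c[1])+42,int(c[0])-55:int(c[0])+55],None,fx=k,fy=k,interpolation=3)
for i,q in enumerate(uv):
    q=((q-[int(c[0])-55,int(c[1])-42])*k).astype(int);cv2.circle(im,tuple(map(int,q)),4,(0,0,255) if i!=4 else (0,255,0),-1)
cv2.imwrite('pics/o5.png',im)
E
```

```text
[0.47515923 0.0974802  0.02691727]
```

View pics/o5.png

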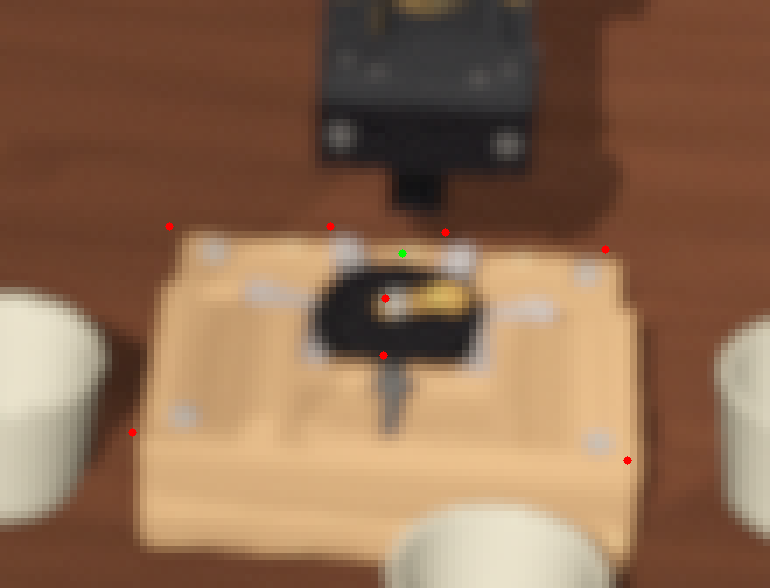

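The hub, pointer and block edges match their projections. The visible fingertip at (415,205) does not match the projected TCP at (403,253). I'll check this against the first picture and the side camera.

```bash
python3 - <<'E'
from h import *
R=lambda x,y:np.array([.5375,.096])+np.array([x*.9973-y*.073,x*.073+y*.9973])
t=np.array(read_state()['tcp_pos'],float)
def crop(g,im,T,w=40):
    c=proj(g,[T])[0];x,y=int(c[0]),int(c[1])
    o=cv2.resize(im[y-w:y+w,x-w:x+w],(400,400),interpolation=3)
    for i,p in enumerate([[*T]]+[[T[0],T[1],T[2]+.07]]+[[*R(-.062*np.cos(a),.062*np.sin(a)),.038] for a in (-.39,.39)]):
        q=((proj(g,[p])[0]-[x-w,y-w])*400/(2*w)).astype(int);cv2.circle(o,tuple(map(int,q)),3,(0,255,0) if i<2 else (0,0,255),-1)
    return o
b=cam('scene');s=cam('side')
cv2.imwrite('pics/o6.png',np.hstack([crop(b,cv2.imread('pics/scene0.png'),np.array([.625,0,.195])),crop(s,s['pixels'],t)]))
E
```

```text
(no output)
```

View pics/o6.png

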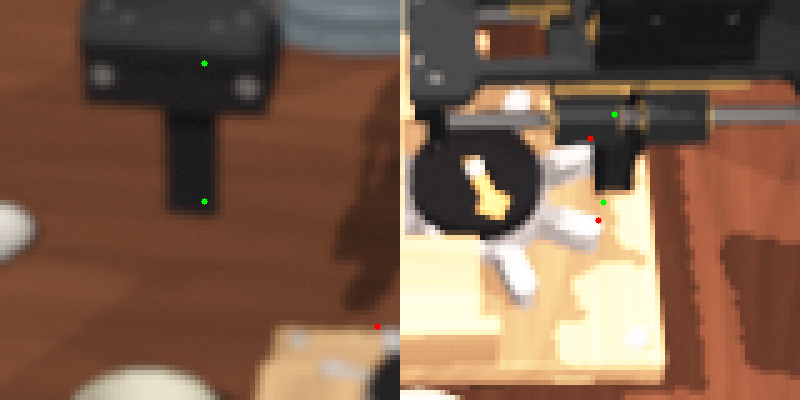

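The side view shows the finger between the two front teeth, close to the projected TCP. I'll push gently and watch the force and the tooth.

```bash
cat > ang.py <<'E'
from h import *
import sys
s=read_state();print(s['t'],s['tcp_pos'],s['force'])
for c in ['scene','side','wrist']:
    g=cam(c)
    r={n:np.array((spot_point(n,c) or [{'at':[np.nan]*3}])[0]['at']) for n in ['tooth']}
    v=r['tooth']-[.538,.0963,0];print(c,np.round(r['tooth'],3),'arrow deg short',round(np.degrees(np.arctan2(v[1],v[0]))-4.2,1))
    # brass pixels on dial plane
    o=ortho(g,.05,.538-.035,.538+.035,.0963-.035,.0963+.035,280)
    h=cv2.cvtColor(o,cv2.COLOR_BGR2HSV);Y,X=np.mgrid[:280,:280]-139.5
    m=(h[...,0]>12)&(h[...,0]<32)&(h[...,1]>120)&(h[...,2]>120)&(np.hypot(X,Y)<105)
    if m.sum()>50:print('  brass',m.sum(),round(np.degrees(np.arctan2(-Y[m].mean(),X[m].mean()))-4.2,1))
E
python3 -m pendant '[{"dx":0.2,"dy":0,"dz":0,"wx":0,"wy":0,"wz":0},{"dx":0.2,"dy":0,"dz":0,"wx":0,"wy":0,"wz":0},{"dx":0.2,"dy":0,"dz":0,"wx":0,"wy":0,"wz":0},{"dx":0.1,"dy":0,"dz":0,"wx":0,"wy":0,"wz":0},{"dx":0,"dy":0,"dz":0,"wx":0,"wy":0,"wz":0}]'; python3 ang.py
```

```text
t: 5.62
tcp_pos: [0.4746, 0.1046, 0.0268]
orientation: [-2.139, -2.301, 0.0]
force: [0.3, -0.5, -0.1]
grip_width: 0.005
gripper_force: 0.0
5.625 [0.47455825 0.10463576 0.02683405] [ 0.27039764 -0.52034313 -0.1476931 ]
scene [0.509 0.152 0.025] arrow deg short 113.1
  brass 4837 103.0
side [0.511 0.15  0.033] arrow deg short 112.1
  brass 1865 109.7
wrist [0.51  0.152 0.026] arrow deg short 111.9
  brass 195 104.8
```

```bash
python3 -m pendant '[{"dx":0.2,"dy":0,"dz":0,"wx":0,"wy":0,"wz":0},{"dx":0.2,"dy":0,"dz":0,"wx":0,"wy":0,"wz":0},{"dx":0.2,"dy":0,"dz":0,"wx":0,"wy":0,"wz":0},{"dx":0.2,"dy":0,"dz":0,"wx":0,"wy":0,"wz":0},{"dx":0,"dy":0,"dz":0,"wx":0,"wy":0,"wz":0}]'; python3 ang.py
python3 - <<'E'
from h import *
R=lambda x,y:np.array([.5375,.096])+np.array([x*.9973-y*.073,x*.073+y*.9973])
t=np.array(read_state()['tcp_pos'],float)
out=[]
for c in ['side','scene']:
    g=cam(c);u=proj(g,[t])[0];x,y=int(u[0]),int(u[1]);w=40
    out.append(cv2.resize(g['pixels'][y-w:y+w,x-w:x+w],(400,400),interpolation=3))
    cv2.circle(out[-1],(200,200),3,(0,255,0),-1)
cv2.imwrite('pics/o7.png',np.hstack(out))
E
```

```text
t: 6.55
tcp_pos: [0.474, 0.1127, 0.0269]
orientation: [2.139, 2.301, 0.0]
force: [1.3, 0.5, 0.2]
grip_width: 0.004
gripper_force: 0.0
6.55 [0.47399299 0.11266197 0.02685063] [1.25310019 0.49377752 0.22137298]
scene [0.512 0.152 0.029] arrow deg short 110.7
  brass 4866 103.2
side [0.513 0.151 0.032] arrow deg short 110.5
  brass 1742 109.9
wrist [0.509 0.153 0.025] arrow deg short 112.9
  brass 53 -91.3
```

View pics/o7.png

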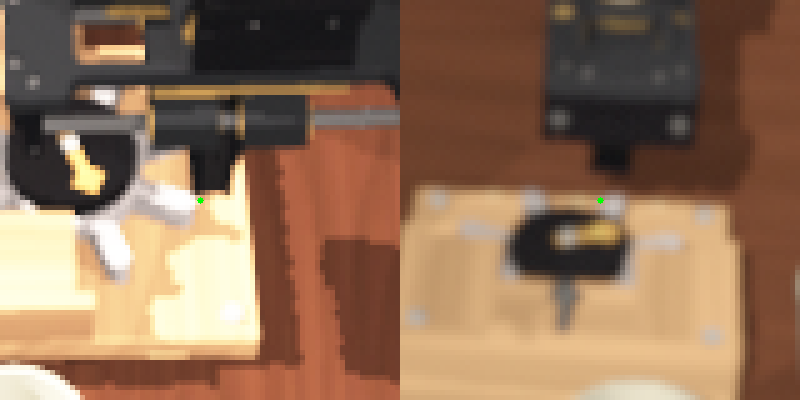

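The side view puts the fingertip's lower end at (212,191) and the scene view puts it at (610,170), with the projected TCP at the green dots. I'll triangulate the real tip position.

```bash
python3 - <<'E'
from h import *
t=np.array(read_state()['tcp_pos'],float)
def pt(c,q):
    g=cam(c);u=proj(g,[t])[0];o=np.array([int(u[0])-40,int(u[1])-40])+np.array(q)/5
    K=np.array(g['intrinsics'],float);n=cv2.undistortPoints(np.array([[o]],float),K,np.array(g['dist_coeffs'],float))[0,0]
    Rm=cv2.Rodrigues(np.array(g['rvec'],float))[0];tv=np.array(g['tvec'],float).ravel()
    C=-Rm.T@tv;d=Rm.T@np.append(n,1);return C,d/np.linalg.norm(d),np.c_[Rm,tv],n
def tri(a,b):
    A=pt('side',a);B=pt('scene',b)
    X=cv2.triangulatePoints(A[2],B[2],A[3],B[3]);X=(X[:3]/X[3]).ravel()
    return X,A[0],B[0]
X,cs,cc=tri((212,191),(610,168)) if 0 else tri((212,191),(210,168))
print('tip',X,'tcp',t,'cams',cs,cc)
print('dial screw',tri((68,143),(166,237))[0])   # expect .538 .096 .05
print('screw front-left',tri((230,310),(304,214))[0])
E
```

```text
tip [0.47009487 0.11681635 0.04634976] tcp [0.47399219 0.1124289  0.0268369 ] cams [0.53522522 0.67714031 0.87259213] [1.53868471 0.15869379 0.76592043]
dial screw [0.53835966 0.09794677 0.04954901]
screw front-left [0.46150351 0.16657263 0.01875926]
```

The screws triangulate correctly (within 2 mm), but the real fingertip is at z≈0.046, about 19 mm higher than the reported TCP. That explains why it passed over the teeth without contact. I'll go back to the gap and descend another 17–18 mm, watching the force.

```bash
python3 -m pendant '[{"dx":-0.7,"dy":0,"dz":0,"wx":0,"wy":0,"wz":0},{"dx":-0.7,"dy":0,"dz":0,"wx":0,"wy":0,"wz":0},{"dx":-0.7,"dy":0,"dz":0,"wx":0,"wy":0,"wz":0},{"dx":0,"dy":0,"dz":0,"wx":0,"wy":0,"wz":0},{"dx":0,"dy":0,"dz":0.4,"wx":0,"wy":0,"wz":0}]' ; python3 -m pendant '[{"dx":0,"dy":0,"dz":0.4,"wx":0,"wy":0,"wz":0},{"dx":0,"dy":0,"dz":0.2,"wx":0,"wy":0,"wz":0},{"dx":0,"dy":0,"dz":0.2,"wx":0,"wy":0,"wz":0},{"dx":0,"dy":0,"dz":0,"wx":0,"wy":0,"wz":0},{"dx":0,"dy":0,"dz":0,"wx":0,"wy":0,"wz":0}]'
```

```text
t: 7.88
tcp_pos: [0.4758, 0.0914, 0.0229]
orientation: [2.139, 2.3, 0.001]
force: [-0.5, 0.4, 0.4]
grip_width: 0.008
gripper_force: 0.0
t: 8.5
tcp_pos: [0.4756, 0.0916, 0.0149]
orientation: [2.139, 2.301, 0.0]
force: [-0.2, 1.2, -0.1]
grip_width: 0.004
gripper_force: 0.0
```

The reported TCP is now below the base top with no contact force, which confirms the offset. I'll descend a little more, then push.

```bash
python3 -m pendant '[{"dx":0,"dy":0,"dz":0.2,"wx":0,"wy":0,"wz":0},{"dx":0,"dy":0,"dz":0.2,"wx":0,"wy":0,"wz":0},{"dx":0,"dy":0,"dz":0.1,"wx":0,"wy":0,"wz":0},{"dx":0.2,"dy":0,"dz":0,"wx":0,"wy":0,"wz":0},{"dx":0.2,"dy":0,"dz":0,"wx":0,"wy":0,"wz":0}]'; python3 -m pendant '[{"dx":0.2,"dy":0,"dz":0,"wx":0,"wy":0,"wz":0},{"dx":0.2,"dy":0,"dz":0,"wx":0,"wy":0,"wz":0},{"dx":0.1,"dy":0,"dz":0,"wx":0,"wy":0,"wz":0},{"dx":0,"dy":0,"dz":0,"wx":0,"wy":0,"wz":0},{"dx":0,"dy":0,"dz":0,"wx":0,"wy":0,"wz":0}]'; python3 ang.py
```

```text
t: 9.12
tcp_pos: [0.4752, 0.0957, 0.0098]
orientation: [-2.139, -2.301, 0.0]
force: [0.3, -0.4, -0.1]
grip_width: 0.004
gripper_force: 0.0
t: 9.75
tcp_pos: [0.4749, 0.1005, 0.0098]
orientation: [-2.139, -2.301, 0.0]
force: [-0.7, 0.5, -0.2]
grip_width: 0.0
gripper_force: 0.0
9.75 [0.47489269 0.10050209 0.00984398] [-0.73159587  0.46432405 -0.17496819]
scene [nan nan nan] arrow deg short nan
  brass 4935 102.1
side [0.514 0.152 0.034] arrow deg short 109.3
  brass 1716 109.3
wrist [0.512 0.153 0.028] arrow deg short 110.0
  brass 448 95.2
```

```bash
python3 -m pendant '[{"dx":0.2,"dy":0,"dz":0,"wx":0,"wy":0,"wz":0},{"dx":0.2,"dy":0,"dz":0,"wx":0,"wy":0,"wz":0},{"dx":0.1,"dy":0,"dz":0,"wx":0,"wy":0,"wz":0},{"dx":0,"dy":0,"dz":0,"wx":0,"wy":0,"wz":0},{"dx":0,"dy":0,"dz":0,"wx":0,"wy":0,"wz":0}]'; python3 ang.py
```

```text
t: 10.68
tcp_pos: [0.4745, 0.1058, 0.0099]
orientation: [-2.139, -2.301, -0.0]
force: [-0.4, 3.9, -0.8]
grip_width: 0.003
gripper_force: 1.7
10.675 [0.47451514 0.10582683 0.00985514] [-0.36997823  3.93811497 -0.83369362]
scene [0.527 0.157 0.03 ] arrow deg short 96.1
  brass 5346 89.5
side [0.53  0.158 0.032] arrow deg short 93.5
  brass 1552 91.0
wrist [0.53  0.157 0.028] arrow deg short 93.4
  brass 654 81.7
```

The wheel snapped on, and the tooth behind is now leaning on the finger. I'll move 7 mm ahead to the middle of the gap, then lift out.

```bash
python3 -m pendant '[{"dx":0.4,"dy":0,"dz":0,"wx":0,"wy":0,"wz":0},{"dx":0.2,"dy":0,"dz":0,"wx":0,"wy":0,"wz":0},{"dx":0,"dy":0,"dz":-2,"wx":0,"wy":0,"wz":0},{"dx":0,"dy":0,"dz":-3,"wx":0,"wy":0,"wz":0},{"dx":0,"dy":0,"dz":-1,"wx":0,"wy":0,"wz":0}]'; python3 ang.py
```

```text
t: 11.6
tcp_pos: [0.475, 0.1113, 0.0711]
orientation: [2.137, 2.3, 0.002]
force: [-0.1, 0.9, 0.6]
grip_width: 0.004
gripper_force: 0.0
11.6 [0.47498014 0.11131119 0.07111813] [-0.084464    0.85981605  0.58429134]
scene [0.532 0.158 0.028] arrow deg short 91.5
  brass 5335 87.9
side [0.532 0.157 0.034] arrow deg short 91.3
  brass 1587 85.9
wrist [0.532 0.16  0.026] arrow deg short 90.8
  brass 2128 88.5
```

The wheel is now exactly 2 clicks short. I return to the gap at local y≈-23, descend, and sweep one click.

```bash
python3 -m pendant '[{"dx":-2.1,"dy":0,"dz":0,"wx":0,"wy":0,"wz":0},{"dx":-2.2,"dy":0,"dz":0,"wx":0,"wy":0,"wz":0},{"dx":0,"dy":0,"dz":0,"wx":0,"wy":0,"wz":0},{"dx":0,"dy":0,"dz":1.5,"wx":0,"wy":0,"wz":0},{"dx":0,"dy":0,"dz":1,"wx":0,"wy":0,"wz":0}]'; python3 -m pendant '[{"dx":0,"dy":0,"dz":1.3,"wx":0,"wy":0,"wz":0},{"dx":0,"dy":0,"dz":1,"wx":0,"wy":0,"wz":0},{"dx":0,"dy":0,"dz":0.8,"wx":0,"wy":0,"wz":0},{"dx":0,"dy":0,"dz":0.5,"wx":0,"wy":0,"wz":0},{"dx":0,"dy":0,"dz":0,"wx":0,"wy":0,"wz":0}]'; python3 ang.py
```

```text
t: 12.52
tcp_pos: [0.4766, 0.0691, 0.0439]
orientation: [-2.138, -2.3, 0.001]
force: [0.2, -0.1, 0.6]
grip_width: 0.008
gripper_force: 0.0
t: 13.15
tcp_pos: [0.4771, 0.0686, 0.0085]
orientation: [-2.139, -2.301, 0.001]
force: [-0.7, 0.4, 0.5]
grip_width: 0.005
gripper_force: 0.0
13.15 [0.47705732 0.06860562 0.00854653] [-0.69907654  0.41332954  0.45089707]
scene [0.533 0.156 0.028] arrow deg short 90.9
  brass 5274 87.2
side [0.532 0.157 0.032] arrow deg short 91.6
  brass 1599 86.0
wrist [0.534 0.156 0.027] arrow deg short 89.7
  brass 3523 87.8
```

```bash
python3 -m pendant '[{"dx":0.3,"dy":0,"dz":0,"wx":0,"wy":0,"wz":0},{"dx":0.3,"dy":0,"dz":0,"wx":0,"wy":0,"wz":0},{"dx":0.3,"dy":0,"dz":0,"wx":0,"wy":0,"wz":0},{"dx":0.3,"dy":0,"dz":0,"wx":0,"wy":0,"wz":0},{"dx":0.3,"dy":0,"dz":0,"wx":0,"wy":0,"wz":0}]'; python3 -m pendant '[{"dx":0.3,"dy":0,"dz":0,"wx":0,"wy":0,"wz":0},{"dx":0.3,"dy":0,"dz":0,"wx":0,"wy":0,"wz":0},{"dx":0.2,"dy":0,"dz":0,"wx":0,"wy":0,"wz":0},{"dx":0.2,"dy":0,"dz":0,"wx":0,"wy":0,"wz":0},{"dx":0.2,"dy":0,"dz":0,"wx":0,"wy":0,"wz":0}]';python3 ang.py
```

```text
t: 14.08
tcp_pos: [0.476, 0.0835, 0.0089]
orientation: [2.139, 2.301, -0.001]
force: [-0.4, -3.9, 0.4]
grip_width: 0.001
gripper_force: 1.5
t: 14.7
tcp_pos: [0.4753, 0.0958, 0.0089]
orientation: [2.139, 2.301, 0.0]
force: [0.9, -1.3, 0.3]
grip_width: 0.008
gripper_force: 0.5
14.7 [0.47534937 0.09578233 0.00886309] [ 0.86192032 -1.33865493  0.26960194]
scene [0.552 0.158 0.027] arrow deg short 72.7
  brass 5132 71.7
side [0.554 0.156 0.033] arrow deg short 70.6
  brass 1631 69.6
wrist [nan nan nan] arrow deg short nan
  brass 2604 69.2
```

```bash
python3 -m pendant '[{"dx":0.2,"dy":0,"dz":0,"wx":0,"wy":0,"wz":0},{"dx":0.2,"dy":0,"dz":0,"wx":0,"wy":0,"wz":0},{"dx":0.2,"dy":0,"dz":0,"wx":0,"wy":0,"wz":0},{"dx":0.2,"dy":0,"dz":0,"wx":0,"wy":0,"wz":0},{"dx":0.2,"dy":0,"dz":0,"wx":0,"wy":0,"wz":0}]'; python3 -m pendant '[{"dx":0.3,"dy":0,"dz":0,"wx":0,"wy":0,"wz":0},{"dx":0.3,"dy":0,"dz":0,"wx":0,"wy":0,"wz":0},{"dx":0,"dy":0,"dz":-2,"wx":0,"wy":0,"wz":0},{"dx":0,"dy":0,"dz":-3,"wx":0,"wy":0,"wz":0},{"dx":0,"dy":0,"dz":-1,"wx":0,"wy":0,"wz":0}]';python3 ang.py
```

```text
t: 15.62
tcp_pos: [0.4744, 0.106, 0.0088]
orientation: [-2.139, -2.3, -0.001]
force: [0.0, 2.5, -0.4]
grip_width: 0.004
gripper_force: 1.2
t: 16.25
tcp_pos: [0.475, 0.1115, 0.0701]
orientation: [2.137, 2.3, 0.003]
force: [0.4, 0.1, 0.5]
grip_width: 0.006
gripper_force: 0.0
16.25 [0.47499084 0.11146982 0.07014473] [0.41308548 0.08938924 0.47687763]
scene [0.578 0.143 0.03 ] arrow deg short 45.1
  brass 4650 51.0
side [0.576 0.14  0.031] arrow deg short 44.8
  brass 1814 45.2
wrist [nan nan nan] arrow deg short nan
  brass 1072 49.2
```

One click is left. I repeat the same cycle.

```bash
python3 -m pendant '[{"dx":-2.1,"dy":0,"dz":0,"wx":0,"wy":0,"wz":0},{"dx":-2.2,"dy":0,"dz":0,"wx":0,"wy":0,"wz":0},{"dx":0,"dy":0,"dz":0,"wx":0,"wy":0,"wz":0},{"dx":0,"dy":0,"dz":1.5,"wx":0,"wy":0,"wz":0},{"dx":0,"dy":0,"dz":1,"wx":0,"wy":0,"wz":0}]'; python3 -m pendant '[{"dx":0,"dy":0,"dz":1.3,"wx":0,"wy":0,"wz":0},{"dx":0,"dy":0,"dz":1,"wx":0,"wy":0,"wz":0},{"dx":0,"dy":0,"dz":0.8,"wx":0,"wy":0,"wz":0},{"dx":0,"dy":0,"dz":0.5,"wx":0,"wy":0,"wz":0},{"dx":0,"dy":0,"dz":0,"wx":0,"wy":0,"wz":0}]'
python3 -m pendant '[{"dx":0.3,"dy":0,"dz":0,"wx":0,"wy":0,"wz":0},{"dx":0.3,"dy":0,"dz":0,"wx":0,"wy":0,"wz":0},{"dx":0.3,"dy":0,"dz":0,"wx":0,"wy":0,"wz":0},{"dx":0.3,"dy":0,"dz":0,"wx":0,"wy":0,"wz":0},{"dx":0.3,"dy":0,"dz":0,"wx":0,"wy":0,"wz":0}]'; python3 -m pendant '[{"dx":0.3,"dy":0,"dz":0,"wx":0,"wy":0,"wz":0},{"dx":0.3,"dy":0,"dz":0,"wx":0,"wy":0,"wz":0},{"dx":0.2,"dy":0,"dz":0,"wx":0,"wy":0,"wz":0},{"dx":0.2,"dy":0,"dz":0,"wx":0,"wy":0,"wz":0},{"dx":0.2,"dy":0,"dz":0,"wx":0,"wy":0,"wz":0}]';python3 ang.py
```

```text
t: 17.18
tcp_pos: [0.4766, 0.0691, 0.0429]
orientation: [-2.138, -2.3, 0.001]
force: [0.3, 0.4, 0.2]
grip_width: 0.006
gripper_force: 0.0
t: 17.8
tcp_pos: [0.4771, 0.0686, 0.0075]
orientation: [-2.139, -2.301, 0.001]
force: [0.4, -0.1, -0.4]
grip_width: 0.004
gripper_force: 0.0
t: 18.42
tcp_pos: [0.4762, 0.0835, 0.008]
orientation: [2.138, 2.301, -0.0]
force: [-0.7, -3.3, 1.3]
grip_width: 0.001
gripper_force: 1.5
t: 19.05
tcp_pos: [0.4752, 0.0958, 0.0078]
orientation: [-2.139, -2.301, 0.0]
force: [0.1, -0.7, 0.2]
grip_width: 0.003
gripper_force: 0.5
19.05 [0.47516551 0.09577592 0.00775019] [ 0.07468025 -0.74466199  0.23135592]
scene [0.589 0.123 0.026] arrow deg short 23.3
  brass 4506 33.8
side [0.592 0.128 0.032] arrow deg short 25.8
  brass 2160 30.8
wrist [nan nan nan] arrow deg short nan
  brass 1503 31.2
```

```bash
python3 -m pendant '[{"dx":0.2,"dy":0,"dz":0,"wx":0,"wy":0,"wz":0},{"dx":0.2,"dy":0,"dz":0,"wx":0,"wy":0,"wz":0},{"dx":0.2,"dy":0,"dz":0,"wx":0,"wy":0,"wz":0},{"dx":0.2,"dy":0,"dz":0,"wx":0,"wy":0,"wz":0},{"dx":0.2,"dy":0,"dz":0,"wx":0,"wy":0,"wz":0}]'; python3 -m pendant '[{"dx":0.3,"dy":0,"dz":0,"wx":0,"wy":0,"wz":0},{"dx":0.3,"dy":0,"dz":0,"wx":0,"wy":0,"wz":0},{"dx":0,"dy":0,"dz":-2,"wx":0,"wy":0,"wz":0},{"dx":0,"dy":0,"dz":-3,"wx":0,"wy":0,"wz":0},{"dx":0,"dy":0,"dz":-4,"wx":0,"wy":0,"wz":0}]'
python3 -m pendant '[{"dx":-3,"dy":0,"dz":-3,"wx":0,"wy":0,"wz":0},{"dx":-3,"dy":2,"dz":-3,"wx":0,"wy":0,"wz":0},{"dx":-2,"dy":3,"dz":0,"wx":0,"wy":0,"wz":0},{"dx":0,"dy":0,"dz":0,"wx":0,"wy":0,"wz":0},{"dx":0,"dy":0,"dz":0,"wx":0,"wy":0,"wz":0}]'
python3 ang.py
python3 - <<'E'
from h import *
a=cam('wrist');b=cam('side')
cv2.imwrite('pics/fin.png',np.hstack([cv2.resize(ortho(a,.05),(400,400)),ortho(b,.05)]))
for n in ['cup_a']:
    cam('scene');print([np.round(d['at'],3) for d in spot_point(n,'scene')[:4]])
E
```

```text
t: 19.98
tcp_pos: [0.4744, 0.106, 0.0079]
orientation: [-2.139, -2.3, -0.001]
force: [0.5, 2.9, -0.1]
grip_width: 0.008
gripper_force: 1.2
t: 20.6
tcp_pos: [0.4731, 0.1114, 0.0981]
orientation: [-2.138, -2.3, 0.003]
force: [-0.0, -0.4, -0.4]
grip_width: 0.009
gripper_force: 0.0
t: 21.22
tcp_pos: [0.5284, 0.0356, 0.1573]
orientation: [-2.138, -2.299, 0.002]
force: [0.2, -0.5, -0.4]
grip_width: 0.004
gripper_force: 0.0
21.225 [0.52836031 0.03558573 0.15728635] [ 0.16876799 -0.52901239 -0.41047188]
scene [0.597 0.097 0.026] arrow deg short -3.3
  brass 4396 9.5
side [0.599 0.1   0.031] arrow deg short -0.2
  brass 2323 5.1
wrist [nan nan nan] arrow deg short nan
  brass 3855 3.6
[array([0.684, 0.143, 0.   ]), array([ 0.404,  0.324, -0.001]), array([ 0.59 , -0.039,  0.002]), array([ 0.557,  0.25 , -0.   ])]
```

View pics/fin.png

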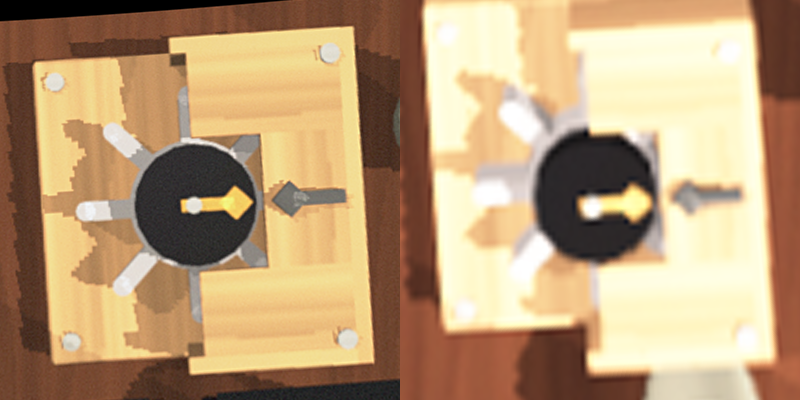

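The brass arrow at (240,203) points straight at the pointer tip at (273,198), the cups haven't moved, and the arm is clear.

```bash
python3 -c "
from cell import *
print(close_job())"
```

```text
the job is handed in; nothing more can be done
None
```

The job is handed in: the wheel was flicked clockwise, one click at a time, until the brass arrow came to rest at the fixed pointer without running past it; the four cups read where they were at the start, and the arm ended clear.

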